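# Dock the gas detector for its bump test

### The arm

A 6-joint arm with a two-finger parallel gripper is mounted at the origin on the work surface. World frame = base frame: x ahead of the robot, y to its left, z up, the work surface at z = 0. Lengths are in m, angles in rad, forces in N, time in s.
With the tool pointing down it reaches from about 0.225 to 0.875 m from the base axis. Payload 3.4 kg.
Tool frame: the origin (TCP) lies between the finger pads; the fingertips stand 22 mm ahead of it and the grasp point (between the pads) lies 3 mm ahead of it (manip.finger_overhang is the distance from the TCP to the fingertips, in m); z points along the fingers, y is the line along which they close (so a half turn about z gives the same grasp; the last joint's range is limited). The gripper opens to 85 mm and grips with 20 to 120 N. Pads are 22 mm wide; open, the fingers measure 114 mm over their backs; the gripper's body (76 mm by 85 mm) begins 54 mm behind the grasp point. The pads swing forward as they close: fully open they stand 13 mm farther back than shut.
Start: joints at [1.101, 0.276, 1.505, -0, 1.361, -0.121], TCP at [0.197, 0.54, 0.22] pointing down, gripper open.
Joint ranges: [-2.89, 2.89], [-0.75, 2.08], [0.22, 2.7], [-1.18, 4.32], [0.11, 2.71], [-2.7, 2.7]. Speed limits (rad/s): [2.57, 2.57, 3.14, 3.14, 3.14, 3.14].

### API

Orientations are given as a unit quaternion [w, x, y, z].
In Python, from rig import get_state, eyes, order, manip gives the robot as it stands.
- The arm moves only by the tool drive_tool, never from a script. Its argument "rows" is a list of rows, each a list of 4 numbers: the shift along the tool's x, y, z in units of 25 mm (1.0 is 25 mm), then the turn about the tool's z in units of 6 degrees (1.0 is 6 degrees). A call has exactly 8 rows; each row is the pose to reach, as a shift and turn from the pose commanded when the call began, along the tool's axes at that moment; what a row does not reach only later rows make up. A row lasts 1/12 s, in which the tool goes at most 41.7 mm and 7.16 degrees, less where a joint would pass 70% of its speed; a pose out of reach is approached as far as the arm can. A call with a gripper value outside its range is refused whole. "grip" is the finger opening in mm, from 0 to 85.4, set as the call begins (left out, the last holds). The fingers move at their own pace and stop on an object; "newtons" is the grip in N (left out, the last holds). Time passes only in rows, so rows that repeat a pose let the fingers close, or fill a call up. It gives the time, the measured TCP pose, the force, the opening and the grip force at its end, in the units of the state.
- get_state(): the state, without advancing time (a new reading comes with each control period).
- eyes.get_image(name): name is "side" or "top"; returns (picture, depth): 480x640x3 uint8, red, green, blue; 480x640 float32, m along the optical axis (not along the pixel's ray), 0 where there is no reading.
- eyes.camera_info(name): a dict with "fx", "fy", "cx", "cy" (pixels), "dist" ([k1, k2, p1, p2, k3] as OpenCV has them; the pictures are not rectified), "R" (3x3) and "t" (3): a world point X has camera coordinates R X + t. Camera axes: x right, y down, z forward; pixel columns grow to the right and rows downward; lengths in m; the calibration is good to about 2 mm. A picture is of the moment at which its call begins. camera_info takes no time and is no camera call.
- order.sign_off(): hands the job in; it is judged then, once.
The state is a dict: "clock": time; "qpos": joint angles; "qd": joint speeds; "effort": joint torques, N m; "position": TCP position; "ee_rot": TCP orientation; "contact_force": force on the tool from outside, world axes, zero at the start; "moment": the same for the moment, N m; "width": finger opening in m; "gripper_force": force on a finger pad.
Only numpy, scipy, OpenCV 4.12 (cv2) and the standard library are available. Lean on these libraries where they do the work, as an engineer would, in place of code of your own. Each camera call takes 0.05 s, during which the arm holds its last target. There are 200 camera calls.

### The job

Put the orange-ended gas detector into the docking station for its bump test: lay it on the station's deck, display up and sensor end towards the clear hood, and push it gently along the deck fully home against the end wall, so that it holds the instrument-present pin in. Then swing the yellow catch shut behind it and let go. Leave the bottle, the can and the gas tin where they stand.

Things in the scene. Friction and masses are not known exactly. Their poses are not given: they have to be found in the camera images.
- detector: Gas detector, a block 130 long (x) x 48 wide (y) x 40 mm high, about 0.32 kg, dark grey with orange ends. Origin: centre of underside. Its x axis points to the sensor end (four round black grilles on top; the last 16 mm are only 38 mm wide); display and two buttons are nearer the other end. Starts lying on the table, display up, on either side of the station.
- detector_nose (a point): centre of the detector's sensor-end face, 65 mm ahead of its origin, 20 mm above its underside
- detector_tail (a point): centre of the detector's rear face, 65 mm behind its origin, 20 mm above its underside
- dock: Docking station, fixed; grey base, deck level, 30 mm above the table, 130 mm wide, from x = -170 to +125 mm in its own frame. Origin: at table height on the track's centre line. x (roughly away from the robot): direction in which the detector slides in; y: left of that; z up. A detector that is home has its origin at x = 20 mm, its rear face at x = -45 mm.
- dock_deck (a point): Point on the deck's top, on the track's centre line, in the middle of the open loading part of the deck (dock x = -95 mm; this part runs from x = -170 to -45 mm and is clear but for the catch).
- dock_mouth (a point): Point on the deck's top, on the centre line, at the mouth of the channel (dock x = -40 mm). Two guides 24 mm high; the mouth is about 70 mm wide and narrows to 53 mm by x = -12 mm, then runs straight to the end wall. A console 55 mm high stands to the right of the channel (dock y = -67 to -117, x = 20 to 120 mm).
- end_wall: End wall of the channel, the detector's stop, 77 mm wide and 50 mm high above the deck. Origin: the point on its face where the detector's nose comes to rest (dock x = 85 mm, 20 mm above the deck); axes as the station's. A clear plastic hood roofs the channel from x = 35 to 85 mm, its underside 46 mm and its top 50 mm above the deck.
- pin (a joint): Instrument-present pin, a steel plunger 8 mm thick, 18 mm above the deck, that stands 8 mm out of the end wall. Value: how far it is pushed in (m): 0 free, 0.008 with the detector on the end wall; the switch makes at 0.0055. Its spring (0.25 N, 0.75 N when home) is weaker than the detector's friction on the deck (1.3 to 3 N; more if it rubs on a guide), so it stays where it is pushed.
- pin_tip (a point): Centre of the pin's red tip, under the clear hood. A green collar on the pin's other end comes out behind the end wall as the pin goes in.
- catch (a joint): Yellow swing catch, arm 80 mm long, 8 to 20 mm above the deck, turning level about an upright pivot. Value (rad): 0 shut (a stop; arm straight across the track, 1.5 mm behind a detector that is home); grows to 2.7 as it swings clockwise seen from above, back towards the robot, then outward to the left. Starts open, 1.8 to 2.5; stays where left; about 1.5 N at the knob moves it.
- catch_pivot (a point): Point on the catch's pivot axis (dock x = -50.5, y = 55 mm), 44 mm above the deck.
- catch_knob (a point): Point on the axis of the catch's upright round black knob, 12 mm diameter, 44 mm above the deck; the knob stands free from 20 to 54 mm above the deck, 68 mm from the pivot. With the catch shut it is at dock x = -69.5, y = -10 mm.
- brown_bottle: small brown glass bottle with white cap, 52 mm diameter, 105 mm high, standing; leave alone. Origin: centre of its underside
- solvent_can: rectangular metal can with red cap, 50 x 85 x 147 mm high, standing; leave alone. Origin: centre of its underside
- lighter_gas: blue and white gas tin with red cap, 52 mm diameter, 145 mm high, standing; leave alone. Origin: centre of its underside
Mind the look-alikes: they are no part of the job. What is shaped like the detector but green is not meant.

How it is judged:
On the way:
1. the detector lies on the deck, sensor end against the end wall, and holds the pin in, the catch still open (value of joint pin above 0.0055 m and x of detector_nose in the frame of dock above 0.081 m and value of joint catch above 0.5 rad), for 0.2 s.
At the end, for the whole second after the job is handed in: The detector lies flat on the deck, display up, in line with the track (within 0.08 rad), sensor end against the end wall (within 4 mm); the pin is held in by at least 5.5 mm; the catch is shut (within 0.12 rad); everything is at rest (value of joint pin above 0.0055 m and value of joint catch below 0.12 rad and x of detector_nose in the frame of dock above 0.081 m and z of detector in the frame of dock between 0.026 and 0.034 m and angle between detector's own z axis and vertical below 0.08 rad and angle between the x axis of detector and the x axis of dock, either way round below 0.08 rad and linear speed of detector below 0.02 m/s); the robot touches nothing.
It fails at once if the detector is rammed against the end wall (over 50 N) (contact force between detector and end_wall above 50 N).
It fails at once if a bystander is moved by over 30 mm or tipped (distance of any of brown_bottle, solvent_can, lighter_gas from where it was at the start of the episode above 0.03 m or angle between any of brown_bottle, solvent_can, lighter_gas's own z axis and vertical above 0.35 rad).
It also fails if it takes over 67 s, if anything falls off the work surface, if the arm or the gripper's body presses on something with over 40 N, if the wrist force passes 120 N, or if a joint passes its speed limit or range.

## Working session

There is one attempt and no reset: what is moved stays moved. The work goes in short steps, Python scripts to look and compute and a tool call to move; the robot and the scene stay as the last step left them, time stands still between calls to the robot, and variables do not carry over. Pictures are saved under pics/ and viewed, at most 10 in all, crops included, and the job is handed in when it is done.

Besides the shell and the picture viewer there is one more tool, called after "Call:" as name(argument=value, ...) on one line, values as JSON. drive_tool: Moves the arm, as the interface text tells. Its arguments: {"type":"object","properties":{"rows":{"type":"array","items":{"type":"array","items":{"type":"number"}}},"grip":{"type":"number"},"newtons":{"type":"number"}},"required":["rows"]}

```bash
mkdir -p pics; ls
python3 - <<'E'
from rig import get_state, eyes
import cv2,numpy as np
s=get_state();print(s['clock'],s['position'],s['ee_rot'],s['width'])
for n in("top","side"):
    p,d=eyes.get_image(n);cv2.imwrite(f"pics/{n}0.png",p[:,:,::-1]);np.savez(f"{n}0.npz",p=p,d=d)
    c=eyes.camera_info(n);print(n,c['fx'],c['dist'],(-np.array(c['R']).T@c['t']).round(3))
E
```

```text
pics
0.0 [0.19627547 0.53986493 0.21912984] [-2.63841734e-04  1.73522872e-01  9.84829403e-01 -8.88393088e-04] 0.08536561547783576
top 552.1564801209101 [-0.10000237  0.          0.          0.          0.        ] [ 0.484 -0.066  1.302]
side 531.2889934489557 [-0.03009675  0.          0.          0.          0.        ] [ 0.128 -0.671  0.81 ]
```

View pics/top0.png

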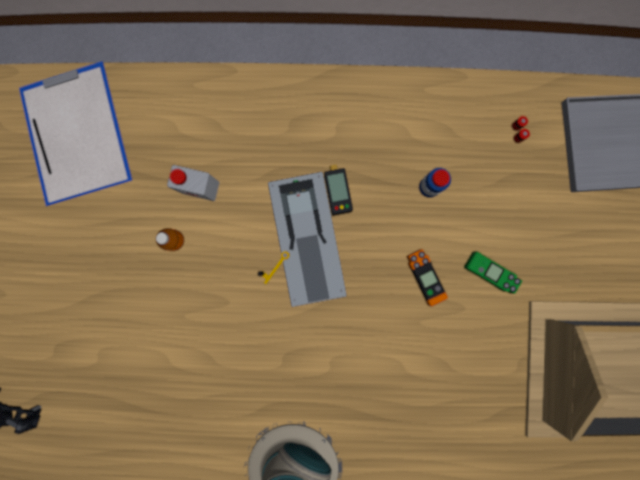

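View pics/side0.png

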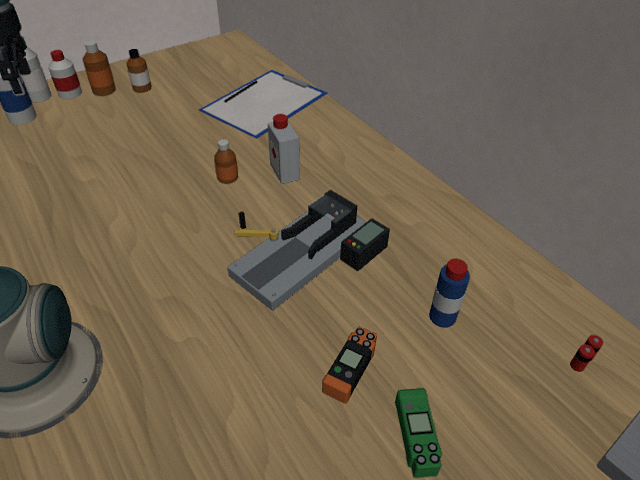

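The top view shows the detector at about (427,277), with its sensor end up-left at (415,258). The dock is around (308,240), with the catch pivot at (287,255) and the knob at (261,273). The bottle, can and gas tin are at (170,239), (195,183) and (436,182).

```bash
cat > h.py <<'E'
import numpy as np,cv2
from rig import eyes,get_state
def cam(n):
    c=eyes.camera_info(n);K=np.array([[c['fx'],0,c['cx']],[0,c['fy'],c['cy']],[0,0,1]]);return K,np.array(c['dist'],float),np.array(c['R']),np.array(c['t'])
def rays(n,px):
    K,D,R,t=cam(n);u=cv2.undistortPoints(np.array(px,float).reshape(-1,1,2),K,D)[:,0]
    return -R.T@t,np.c_[u,np.ones(len(u))]@R
def onplane(n,px,z):
    o,d=rays(n,px);return o+d*((z-o[2])/d[:,2])[:,None]
def cloud(n,d):
    v,u=np.mgrid[:480,:640];o,r=rays(n,np.c_[u.ravel(),v.ravel()]);
    P=o+r*d.ravel()[:,None];P[d.ravel()==0]=np.nan;return P.reshape(480,640,3)
def proj(n,P):
    K,D,R,t=cam(n);return cv2.projectPoints(np.array(P,float).reshape(-1,1,3),cv2.Rodrigues(R)[0],t,K,D)[0][:,0]
def tri(pa,pb):
    A=np.zeros((3,3));b=np.zeros(3)
    for n,p in(("top",pa),("side",pb)):
        o,d=rays(n,[p]);d=d[0]/np.linalg.norm(d[0]);M=np.eye(3)-np.outer(d,d);A+=M;b+=M@o
    return np.linalg.solve(A,b)
E
python3 - <<'E'
from h import *
for n in("top","side"):
    f=np.load(n+"0.npz");p,d=f['p'],f['d'];P=cloud(n,d);z=P[...,2]
    hsv=cv2.cvtColor(p,cv2.COLOR_RGB2HSV);H,S,V=[hsv[...,i].astype(int) for i in range(3)]
    xy=P[...,:2]
    t=np.nanmedian(z[(abs(xy[...,0]-.3)<.05)&(abs(xy[...,1])<.1)]);print(n,"table z",t)
    box=lambda x0,x1,y0,y1,z0,z1:(P[...,0]>x0)&(P[...,0]<x1)&(P[...,1]>y0)&(P[...,1]<y1)&(z>z0)&(z<z1)
    c=onplane("top",[(427,277),(306,240),(415,258),(436,298)],.04);
    if n=="top":print(c.round(3))
    x,y=c[0][:2]
    m=box(x-.1,x+.1,y-.06,y+.075,.033,.05);m=m&~((H>45)&(H<80)&(S>140)&(V>60)&False)
    r=cv2.minAreaRect(xy[m].astype(np.float32)*1000);print("det",m.sum(),r,np.median(z[m]))
    x,y=c[1][:2]
    m=box(x-.2,x+.2,y-.13,y+.13,.022,.037)
    k=cv2.connectedComponents(m.astype(np.uint8))[1];m=k==np.bincount(k[m]).argmax()
    r=cv2.minAreaRect(xy[m].astype(np.float32)*1000);print("dock",m.sum(),r,np.median(z[m]),cv2.boxPoints(r).round(0).tolist())
    m=(H>18)&(H<32)&(S>170)&(V>110)&(z>.033);print("yellow",m.sum(),np.nanmean(P[m],0))
    for nm,(u,v) in dict(top=dict(b=(162,239),c=(178,177),g=(441,179)),side=dict(b=(223,145),c=(281,121),g=(457,268)))[n].items():print(nm,P[v,u].round(3))
    o=(H<14)&(S>170)&(V>120)&(z>.033)&(abs(P[...,1]-c[0][1])<.1)&(abs(P[...,0]-c[0][0])<.1)
    print("orange",o.sum(),np.nanmean(P[o],0))
E
```

```text
top table z -0.0011919569523852758
[[ 0.463 -0.299  0.04 ]
 [ 0.541 -0.02   0.04 ]
 [ 0.506 -0.271  0.04 ]
 [ 0.416 -0.321  0.04 ]]
det 1063 ((463.04425048828125, -298.9592590332031), (127.76905822753906, 48.824462890625), 25.778301239013672) 0.03885169276439382
dock 5590 ((544.7681884765625, -21.456260681152344), (295.940673828125, 132.15133666992188), 12.408058166503906) 0.029052676363021335 [[386.0, 11.0], [414.0, -118.0], [703.0, -54.0], [675.0, 75.0]]
yellow 180 [0.49438986 0.03419266 0.04774433]
b [0.532 0.295 0.102]
c [0.664 0.253 0.143]
g [ 0.673 -0.306  0.144]
orange 112 [ 0.48141409 -0.29292149  0.03891768]
side table z 0.0005310037074741647
det 1836 ((460.9576721191406, -298.41497802734375), (132.72914123535156, 48.1100959777832), 26.89420509338379) 0.039620245791070374
dock 5104 ((546.557861328125, -39.22423553466797), (162.96116638183594, 324.4265441894531), 87.1404800415039) 0.030742442556493665 [[380.0, -113.0], [705.0, -129.0], [713.0, 34.0], [389.0, 50.0]]
yellow 60 [0.47451908 0.04514139 0.04540154]
b [0.53  0.29  0.103]
c [0.66  0.243 0.146]
g [ 0.67  -0.31   0.146]
orange 380 [ 0.4447808  -0.30917758  0.03964274]
```

```bash
cat >> h.py <<'E'
Y=np.radians(12.4);DO=np.array([.5667,-.0166])
def d2w(x,y):return DO+np.array([[np.cos(Y),-np.sin(Y)],[np.sin(Y),np.cos(Y)]])@[x,y]
def w2d(p):return np.array([[np.cos(Y),np.sin(Y)],[-np.sin(Y),np.cos(Y)]])@(np.array(p)[:2]-DO)
from scipy.spatial.transform import Rotation as Ro
def rot():
    q=get_state()['ee_rot'];return Ro.from_quat([q[1],q[2],q[3],q[0]]).as_matrix()
def units(xyz,yaw_y=None):
    s=get_state();R=rot();u=R.T@(np.array(xyz)-s['position'])/.025
    a=np.degrees(np.arctan2(R[1,1],R[0,1]));t=0 if yaw_y is None else -((yaw_y-a+180)%360-180)/6
    print("t",s['clock'],"yaw_y",a.round(2),"shift",u.round(2),"turn",round(t,2),"Rz",R[:,2].round(3));return u,t
E
python3 - <<'E'
from h import *
from rig import manip
print([(k,getattr(manip,k)) for k in dir(manip) if k[0]!='_'])
a=np.radians(26.2);c=np.array([.462,-.2985])-.045*np.array([np.cos(a),np.sin(a)]);print(c)
units([*c,.12],-63.8)
p=np.load("top0.npz")['p'];hsv=cv2.cvtColor(p,cv2.COLOR_RGB2HSV)
m=(p.max(2)<50)[255:290,245:275];ys,xs=np.nonzero(m);print(len(xs),xs.mean()+245,ys.mean()+255)
k=onplane("top",[(xs.mean()+245,ys.mean()+255)],.08)[0];print(k,w2d(k),"pivot px",proj("top",[*d2w(-.0505,.055),.074]), "knob rel",w2d(k)-[-.0505,.055])
E
```

```text
[('MotionError', <class 'rig.MotionError'>), ('finger_overhang', 0.022)]
[ 0.42162337 -0.31836776]
t 0.1 yaw_y 70.01 shift [-20.21 -29.18   4.01] turn 22.3 Rz [-0.001 -0.001 -1.   ]
10 260.5 273.0
[0.46331931 0.07735748 0.08      ] [-0.08079306  0.11396515] pivot px [[284.22591146 254.60365977]] knob rel [-0.03029306  0.05896515]
```

Call:
drive_tool(rows=[[-0.88,-1.27,0,1.1],[-1.76,-2.54,0,2.2],[-2.64,-3.81,0,3.3],[-3.52,-5.08,0,4.4],[-4.4,-6.35,0,5.5],[-5.28,-7.62,0,6.6],[-6.16,-8.89,0,7.7],[-7.04,-10.16,0,8.8]], grip=70)

```text
clock: 0.77
position: [0.2747, 0.2397, 0.2197]
ee_rot: [0.0, 0.595, 0.804, -0.0]
contact_force: [0.6, -0.6, 0.1]
width: 0.0701
gripper_force: 0.0
```

```bash
python3 -c "
from h import *
units([.4216,-.3184,.12],-63.8)"
```

```text
t 0.7667 yaw_y 16.95 shift [-23.07  -0.89   4.  ] turn 13.46 Rz [-0. -0. -1.]
```

Call:
drive_tool(rows=[[-1.5,-0.06,0,1.0],[-3.0,-0.12,0,2.0],[-4.5,-0.18,0,3.0],[-6.0,-0.24,0,4.0],[-7.5,-0.3,0,5.0],[-9.0,-0.36,0,6.0],[-10.5,-0.42,0,7.0],[-12.0,-0.48,0,8.0]])

```text
clock: 1.43
position: [0.3521, -0.0503, 0.2199]
ee_rot: [-0.0, 0.871, 0.492, 0.0]
contact_force: [0.9, 0.4, 0.1]
width: 0.0703
gripper_force: 0.0
```

```bash
python3 -c "
from h import *
units([.4216,-.3184,.12],-63.8)"
```

```text
t 1.4333 yaw_y -31.12 shift [-7.74  7.92  4.  ] turn 5.45 Rz [ 0.  0. -1.]
```

Call:
drive_tool(rows=[[-1.1,1.12,0,0.8],[-2.2,2.24,0,1.6],[-3.3,3.36,0.5,2.4],[-4.4,4.48,1.0,3.2],[-5.5,5.6,2.0,4.0],[-6.6,6.72,3.0,4.8],[-7.74,7.92,3.8,5.45],[-7.74,7.92,4.0,5.45]])

```text
clock: 2.1
position: [0.4242, -0.3208, 0.1175]
ee_rot: [0.001, 0.974, 0.227, -0.0]
contact_force: [0.1, -1.6, 1.4]
width: 0.0701
gripper_force: 0.0
```

```bash
python3 -c "
from h import *
units([.4216,-.3184,.031],-63.8)"
```

```text
t 2.1 yaw_y -63.73 shift [-0.05 -0.13  3.46] turn 0.01 Rz [-0.    -0.001 -1.   ]
```

Call:
drive_tool(rows=[[0,0,0.6,0],[0,0,1.2,0],[0,0,1.8,0],[0,0,2.4,0],[0,0,2.9,0],[0,0,3.2,0],[0,0,3.4,0],[0,0,3.4,0]])

```text
clock: 2.77
position: [0.423, -0.3154, 0.0342]
ee_rot: [-0.001, 0.973, 0.23, -0.0]
contact_force: [0.0, 0.5, -0.2]
width: 0.07
gripper_force: 0.0
```

Call:
drive_tool(rows=[[0,0,0,0],[0,0,0,0],[0,0,0,0],[0,0,0,0],[0,0,0,0],[0,0,0,0],[0,0,0,0],[0,0,0,0]], grip=40, newtons=50)

```text
clock: 3.43
position: [0.4235, -0.3162, 0.0351]
ee_rot: [0.0, 0.973, 0.229, 0.0]
contact_force: [0.6, -0.3, -0.4]
width: 0.0401
gripper_force: 0.0
```

```bash
python3 -c "
from h import *
print(get_state()['position'],get_state()['width'])
units([*d2w(-.145,0),.14],-77.6)"
```

```text
[ 0.42353786 -0.31615616  0.03505159] 0.040084557309091245
t 3.4333 yaw_y -63.49 shift [ 4.85 -9.58 -4.2 ] turn 2.35 Rz [ 0. -0. -1.]
```

Run:
```python
from h import *
t,_=eyes.get_image("top");s,d=eyes.get_image("side")
a=cv2.resize(t[200:350,340:540],(400,300));b=s[240:480,240:500];b=cv2.resize(b,(390,360))
im=np.zeros((660,400,3),np.uint8);im[:300]=a;im[300:,:390]=b
cv2.imwrite("pics/c1.png",im[:600,:,::-1])
```

```text
(no output)
```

View pics/c1.png

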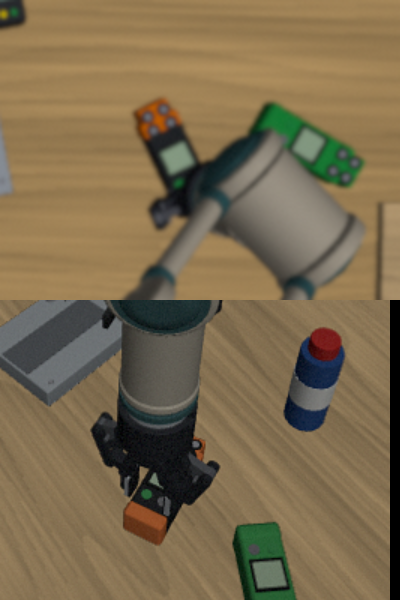

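The fingers straddle the detector's rear in the side view, with tips near (130,490) and (165,505) in the crop. They look to be above its top. I'll zoom in with depth to check.

Run:
```python
from h import *
s,d=eyes.get_image("side");P=cloud("side",d)
b=cv2.resize(s[300:420,290:400],None,fx=5,fy=5,interpolation=cv2.INTER_CUBIC)
cv2.imwrite("pics/c2.png",b[:,:,::-1])
for v in range(330,400,6):print(v,[(u,*(P[v,u]*1000).round(0).astype(int)) for u in range(318,372,9) if d[v,u]>0])
print(get_state()['position'],get_state()['width'])
```

```text
330 [(318, np.int64(398), np.int64(-289), np.int64(156)), (327, np.int64(388), np.int64(-324), np.int64(205)), (336, np.int64(394), np.int64(-337), np.int64(215)), (345, np.int64(403), np.int64(-345), np.int64(218)), (354, np.int64(415), np.int64(-351), np.int64(215)), (363, np.int64(430), np.int64(-352), np.int64(203))]
336 [(318, np.int64(411), np.int64(-271), np.int64(110)), (327, np.int64(388), np.int64(-325), np.int64(192)), (336, np.int64(395), np.int64(-336), np.int64(199)), (345, np.int64(403), np.int64(-346), np.int64(204)), (354, np.int64(415), np.int64(-352), np.int64(202)), (363, np.int64(431), np.int64(-352), np.int64(190))]
342 [(318, np.int64(406), np.int64(-279), np.int64(106)), (327, np.int64(401), np.int64(-309), np.int64(147)), (336, np.int64(395), np.int64(-338), np.int64(187)), (345, np.int64(404), np.int64(-346), np.int64(189)), (354, np.int64(415), np.int64(-352), np.int64(187)), (363, np.int64(433), np.int64(-352), np.int64(172))]
348 [(318, np.int64(401), np.int64(-285), np.int64(102)), (327, np.int64(402), np.int64(-308), np.int64(130)), (336, np.int64(412),
[... 2080 characters left out ...]
np.int64(-1))]
390 [(318, np.int64(393), np.int64(-299), np.int64(0)), (327, np.int64(399), np.int64(-316), np.int64(17)), (336, np.int64(406), np.int64(-331), np.int64(33)), (345, np.int64(415), np.int64(-343), np.int64(41)), (354, np.int64(443), np.int64(-334), np.int64(0)), (363, np.int64(456), np.int64(-342), np.int64(-1))]
396 [(318, np.int64(386), np.int64(-309), np.int64(1)), (327, np.int64(399), np.int64(-317), np.int64(-1)), (336, np.int64(406), np.int64(-332), np.int64(15)), (345, np.int64(413), np.int64(-346), np.int64(29)), (354, np.int64(437), np.int64(-343), np.int64(0)), (363, np.int64(448), np.int64(-352), np.int64(2))]
[ 0.42348502 -0.31611553  0.03493162] 0.0404045895203369
```

View pics/c2.png

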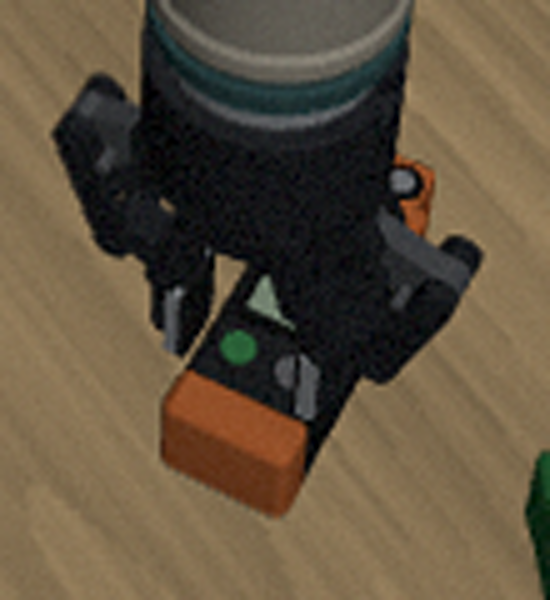

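The picture shows the tips ending well above the detector, at z≈55 mm with the TCP reading 35 mm. So the fingertips are higher than the nominal 22 mm overhang gives. I'll open and go lower, watching the force.

Call:
drive_tool(rows=[[0,0,0,0],[0,0,0,0],[0,0,0,0],[0,0,0.2,0],[0,0,0.4,0],[0,0,0.6,0],[0,0,0.8,0],[0,0,0.8,0]], grip=70)

```text
clock: 4.25
position: [0.4227, -0.3154, 0.0136]
ee_rot: [-0.001, 0.973, 0.229, -0.001]
contact_force: [0.3, -0.1, 1.1]
width: 0.0697
gripper_force: 0.0
```

Run:
```python
from h import *
s,d=eyes.get_image("side");P=cloud("side",d);t,dt=eyes.get_image("top")
st=get_state();print(st['position'],st['width'],st['qpos'].__repr__())
R=rot();c=st['position']
# finger points: dark, near tool plane
L=(P-c)@R
m=(abs(L[...,0])<.02)&(abs(L[...,1])>.025)&(abs(L[...,1])<.075)&(P[...,2]>.006)&(L[...,2]>-.12)
for sgn in(-1,1):
    q=m&(sgn*L[...,1]>0);z=np.sort(P[...,2][q]);print(sgn,q.sum(),z[:15].round(3))
    vv,uu=np.nonzero(q);i=np.argsort(P[...,2][q])[:8]
    print([(uu[j],vv[j],(P[vv[j],uu[j]]*1000).round(),s[vv[j],uu[j]]) for j in i])
b=cv2.resize(s[300:420,290:400],None,fx=5,fy=5,interpolation=cv2.INTER_CUBIC)
cv2.imwrite("pics/c3.png",b[:,:,::-1])
```

```text
[ 0.4233008  -0.31588084  0.01446238] 0.07013796477225902 array([-7.72938076e-01,  4.07000974e-01,  1.89004403e+00,  1.38704094e-04,
        8.45663601e-01,  3.35010916e-01])
-1 599 [0.033 0.033 0.033 0.035 0.035 0.035 0.036 0.036 0.036 0.036 0.037 0.037
 0.038 0.038 0.039]
[(np.int64(320), np.int64(368), array([ 408., -283.,   33.]), array([66, 55, 41], dtype=uint8)), (np.int64(322), np.int64(365), array([ 414., -280.,   33.]), array([71, 63, 44], dtype=uint8)), (np.int64(318), np.int64(371), array([ 402., -286.,   33.]), array([31, 23, 23], dtype=uint8)), (np.int64(319), np.int64(369), array([ 405., -284.,   35.]), array([ 1,  9, 11], dtype=uint8)), (np.int64(323), np.int64(362), array([ 418., -277.,   35.]), array([34, 30, 27], dtype=uint8)), (np.int64(321), np.int64(366), array([ 411., -282.,   35.]), array([37, 28, 27], dtype=uint8)), (np.int64(317), np.int64(372), array([ 399., -288.,   36.]), array([102,  86,  63], dtype=uint8)), (np.int64(315), np.int64(371), array([ 397., -284.,   36.]), array([105,  93,  78], dtype=uint8))]
1 792 [0.007 0.008 0.008 0.009 0.01  0.01  0.011 0.012 0.012 0.012 0.014 0.015
 0.015 0.015 0.016]
[(np.int64(348), np.int64(400), array([ 421., -346.,    7.]), array([108,  68,  40], dtype=uint8)), (np.int64(349), np.int64(398), array([ 424., -344.,    8.]), array([110,  73,  41], dtype=uint8)), (np.int64(348), np.int64(399), array([ 422., -345.,    8.]), array([96, 49, 23], dtype=uint8)), (np.int64(347), np.int64(401), array([ 418., -347.,    9.]), array([102,  55,  24], dtype=uint8)), (np.int64(354), np.int64(388), array([ 442., -335.,   10.]), array([50, 45, 35], dtype=uint8)), (np.int64(350), np.int64(396), array([ 427., -343.,   10.]), array([83, 61, 34], dtype=uint8)), (np.int64(350), np.int64(395), array([ 428., -342.,   11.]), array([67, 32, 15], dtype=uint8)), (np.int64(347), np.int64(400), array([ 418., -347.,   12.]), array([103,  52,  25], dtype=uint8))]
```

View pics/c3.png

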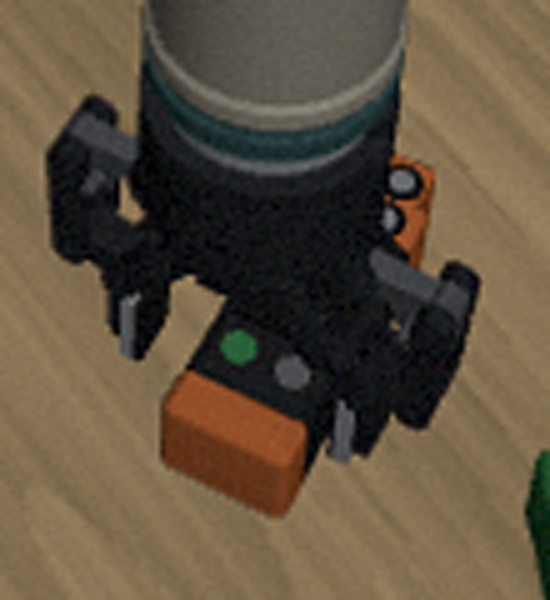

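The open fingers straddle the detector, with tips at about (130,350) and (343,455) in the crop. The tips are at z≈33 mm with the TCP reading 14 mm, so I'll treat tip z as TCP z + 20 mm. I'll lower another 20 mm and then close.

Call:
drive_tool(rows=[[0,0,0.2,0],[0,0,0.4,0],[0,0,0.6,0],[0,0,0.7,0],[0,0,0.8,0],[0,0,0.8,0],[0,0,0.8,0],[0,0,0.8,0]])

```text
clock: 5.02
position: [0.4237, -0.3162, -0.0049]
ee_rot: [0.0, 0.973, 0.229, 0.0]
contact_force: [0.1, 0.1, 0.5]
width: 0.07
gripper_force: 0.0
```

Call:
drive_tool(rows=[[0,0,0,0],[0,0,0,0],[0,0,0,0],[0,0,0,0],[0,0,0,0],[0,0,0,0],[0,0,0,0],[0,0,0,0]], grip=40, newtons=50)

```text
clock: 5.68
position: [0.424, -0.3167, -0.0045]
ee_rot: [0.001, 0.973, 0.229, 0.0]
contact_force: [-0.0, -1.7, 4.9]
width: 0.0472
gripper_force: 53.0
```

```bash
python3 -c "
from h import *
print(get_state()['position'],get_state()['width'])
units([*d2w(-.145,0),.10],-77.6)"
```

```text
[ 0.423996   -0.3166792  -0.00453527] 0.047183643590864854
t 5.6833 yaw_y -63.48 shift [ 4.84 -9.6  -4.19] turn 2.35 Rz [ 0.001 -0.001 -1.   ]
```

Call:
drive_tool(rows=[[0,0,-0.3,0],[0,0,-0.9,0],[0,0,-1.7,0.2],[0.6,-1.2,-2.5,0.5],[1.2,-2.4,-3.2,0.8],[1.8,-3.6,-3.4,1.1],[2.4,-4.8,-3.4,1.4],[3.0,-6.0,-3.4,1.7]])

```text
clock: 6.35
position: [0.4224, -0.1464, 0.0801]
ee_rot: [-0.001, 0.99, 0.141, -0.001]
contact_force: [0.8, 0.3, -3.3]
width: 0.0474
gripper_force: 52.8
```

```bash
python3 -c "
from h import *
print(get_state()['position'],get_state()['width'])
units([*d2w(-.142,0),.08],-77.6)"
```

```text
[ 0.42241645 -0.14642077  0.08007148] 0.047434935806796405
t 6.35 yaw_y -73.81 shift [ 1.32 -3.75  0.01] turn 0.63 Rz [-0.001  0.001 -1.   ]
```

Call:
drive_tool(rows=[[0.35,-1.0,0,0.2],[0.7,-2.0,0,0.4],[1.0,-3.0,0,0.6],[1.2,-3.5,0,0.63],[1.32,-3.75,0,0.63],[1.32,-3.75,0,0.63],[1.32,-3.75,0,0.63],[1.32,-3.75,0,0.63]])

```text
clock: 7.02
position: [0.429, -0.0499, 0.0799]
ee_rot: [0.0, 0.994, 0.109, -0.0]
contact_force: [-0.6, -0.2, -2.6]
width: 0.0472
gripper_force: 52.8
```

Run:
```python
from h import *
units([*d2w(-.142,0),.08],-77.6)
t,d=eyes.get_image("top");s,ds=eyes.get_image("side")
im=np.vstack([cv2.resize(t[165:315,210:390],(480,400))[:300],cv2.resize(s[165:345,200:488],(480,300))])
a=np.zeros((600,800,3),np.uint8);a[:,:400]=cv2.resize(t[165:345,230:350],(400,600));a[:,400:]=cv2.resize(s[165:345,215:335],(400,600))
cv2.imwrite("pics/c4.png",a[:,:,::-1])
for n,p,dd in(("top",t,d),("side",s,ds)):
    P=cloud(n,dd);hsv=cv2.cvtColor(p,cv2.COLOR_RGB2HSV);H,S,V=[hsv[...,i].astype(int) for i in range(3)]
    m=(H<16)&(S>150)&(V>90)&(P[...,0]<.56)&(P[...,0]>.3)&(abs(P[...,1]+.03)<.08)
    k=cv2.connectedComponentsWithStats(m.astype(np.uint8))
    for i in range(1,k[0]):
        if k[2][i,4]>15:
            q=k[1]==i;print(n,k[3][i].round(1),k[2][i,4],np.nanmean(P[q],0).round(4),np.nanpercentile(P[q],[2,98],0).round(4).tolist(),w2d(np.nanmean(P[q],0)).round(4))
```

```text
t 7.0167 yaw_y -77.49 shift [-0.01 -0.12 -0.01] turn 0.02 Rz [-0. -0. -1.]
top [310.1 249.4] 180 [ 0.5172 -0.0324  0.1232] [[0.4997, -0.0559, 0.118], [0.5354, -0.013, 0.1281]] [-0.0517 -0.0048]
side [298.2 226.2] 228 [ 0.5199 -0.0449  0.1143] [[0.5037, -0.0571, 0.0898], [0.5355, -0.0205, 0.1267]] [-0.0518 -0.0176]
side [254.3 251.6] 270 [ 0.4154 -0.0607  0.1183] [[0.4054, -0.0772, 0.0922], [0.4245, -0.0329, 0.1268]] [-0.1573 -0.0106]
```

View pics/c4.png

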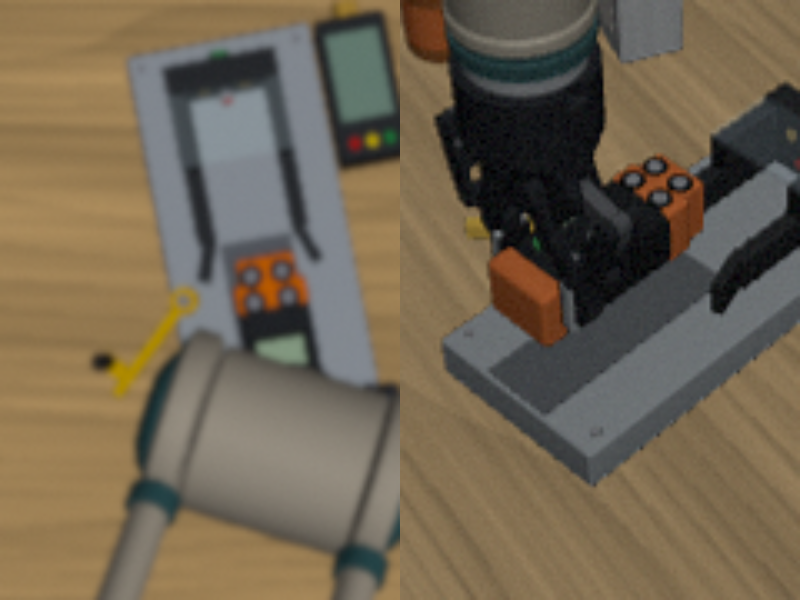

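The detector is held level over the loading deck. Its sensor end is just short of the channel mouth, at about (270,285) in the left half of the picture, and it is in line with the track. I'll nudge it 3 mm left and lower.

Call:
drive_tool(rows=[[0,-0.06,0.3,0],[0,-0.12,0.7,0],[0,-0.12,1.1,0],[0,-0.12,1.5,0],[0,-0.12,1.8,0],[0,-0.12,2.0,0],[0,-0.12,2.08,0],[0,-0.12,2.1,0]])

```text
clock: 7.78
position: [0.4282, -0.0464, 0.0271]
ee_rot: [-0.0, 0.994, 0.109, -0.0]
contact_force: [0.3, -0.2, -3.5]
width: 0.0473
gripper_force: 52.9
```

Call:
drive_tool(rows=[[0,0,0,0],[0,0,0.02,0],[0,0,0.04,0],[0,0,0.06,0],[0,0,0.06,0],[0,0,0.06,0],[0,0,0.06,0],[0,0,0.06,0]])

```text
clock: 8.45
position: [0.4284, -0.0462, 0.0261]
ee_rot: [-0.0, 0.994, 0.109, 0.0]
contact_force: [-0.0, 0.5, -3.1]
width: 0.0474
gripper_force: 52.9
```

Call:
drive_tool(rows=[[0.1,0,0.03,0],[0.25,0,0.03,0],[0.4,0,0.03,0],[0.6,0,0.03,0],[0.8,0,0.03,0],[1.0,0,0.03,0],[1.2,0,0.03,0],[1.4,0,0.03,0]])

```text
clock: 9.12
position: [0.462, -0.0386, 0.0255]
ee_rot: [-0.0, 0.994, 0.109, -0.001]
contact_force: [-4.8, -1.6, 5.8]
width: 0.0474
gripper_force: 53.9
```

Call:
drive_tool(rows=[[0.2,0,0,0],[0.4,0,0,0],[0.6,0,0,0],[0.8,0,0,0],[1.0,0,0,0],[1.1,0,0,0],[1.2,0,0,0],[1.2,0,0,0]])

```text
clock: 9.78
position: [0.492, -0.0321, 0.0255]
ee_rot: [0.0, 0.994, 0.109, -0.0]
contact_force: [-4.3, -0.2, 5.1]
width: 0.0473
gripper_force: 53.8
```

```bash
python3 -c "
from h import *
print(w2d(get_state()['position']))
units([*d2w(-.077,0),.026],-77.6)"
```

```text
[-0.07633237  0.00089741]
t 9.7833 yaw_y -77.44 shift [-0.03  0.04 -0.02] turn 0.03 Rz [-0.001 -0.    -1.   ]
```

Call:
drive_tool(rows=[[0,0,0,0],[0,0,0,0],[0,0,0,0],[0,0,-0.4,0],[0,0,-0.9,0],[0,0,-1.5,0],[0,0,-2.1,0],[0,0,-2.6,0]], grip=60)

```text
clock: 10.45
position: [0.4927, -0.0321, 0.0912]
ee_rot: [0.0, 0.994, 0.109, 0.001]
contact_force: [0.3, 0.6, 0.3]
width: 0.0599
gripper_force: 0.0
```

Call:
drive_tool(rows=[[-0.3,0,0,0],[-0.8,0,0,0],[-1.3,0,0,0],[-1.7,0,0,0],[-2.0,0,0,0],[-2.0,0,0,0],[-2.0,0,0,0],[-2.0,0,0,0]], grip=0)

```text
clock: 11.12
position: [0.4435, -0.0432, 0.0903]
ee_rot: [0.0, 0.994, 0.109, 0.0]
contact_force: [-0.4, -0.2, 0.7]
width: 0.0
gripper_force: 0.0
```

Run:
```python
from h import *
st=get_state();print(st['position'],st['width'],w2d(st['position']))
t,d=eyes.get_image("top");s,ds=eyes.get_image("side")
a=np.zeros((600,800,3),np.uint8);a[:,:400]=cv2.resize(t[165:345,230:350],(400,600));a[:,400:]=cv2.resize(s[165:345,215:335],(400,600))
cv2.imwrite("pics/c5.png",a[:,:,::-1])
P=cloud("side",ds);H,S,V=[cv2.cvtColor(s,cv2.COLOR_RGB2HSV)[...,i].astype(int) for i in range(3)]
m=(H<16)&(S>150)&(V>60)&(P[...,0]<.7)&(P[...,0]>.3)&(abs(P[...,1]+.03)<.08)
k=cv2.connectedComponentsWithStats(m.astype(np.uint8))
for i in range(1,k[0]):
    if k[2][i,4]>15:
        Q=P[k[1]==i];W=np.array([w2d(x) for x in Q]);print(k[3][i],np.nanpercentile(W,[3,50,97],0).round(4).tolist(),np.nanpercentile(Q[:,2],[3,97]).round(4))
L=(P-st['position'])@rot();m=(abs(L[...,0])<.02)&(abs(L[...,1])<.03)&(L[...,2]>-.1)&(P[...,2]>.038)&(V<90)
z=np.sort(P[...,2][m]);print("tips",z[:6],np.percentile(L[m][L[m][:,2]>np.percentile(L[m][:,2],80)],[3,97],0))
```

```text
[ 0.44350158 -0.04317518  0.09028299] 1.6275529644885383e-05 [-0.12603111  0.00049981]
[317.41578947 225.4       ] [[-0.0023, -0.0231], [0.0112, -0.0145], [0.0296, 0.0204]] [0.049  0.0725]
[278.86989796 254.42602041] [[-0.0998, -0.0226], [-0.0962, -0.0059], [-0.0822, 0.0192]] [0.0367 0.072 ]
tips [0.10103644 0.10437931 0.10546876 0.10642125 0.10719525 0.10760688] [[-0.01067953 -0.01082466 -0.03801119]
 [ 0.00619409  0.01372582 -0.01633246]]
```

View pics/c5.png

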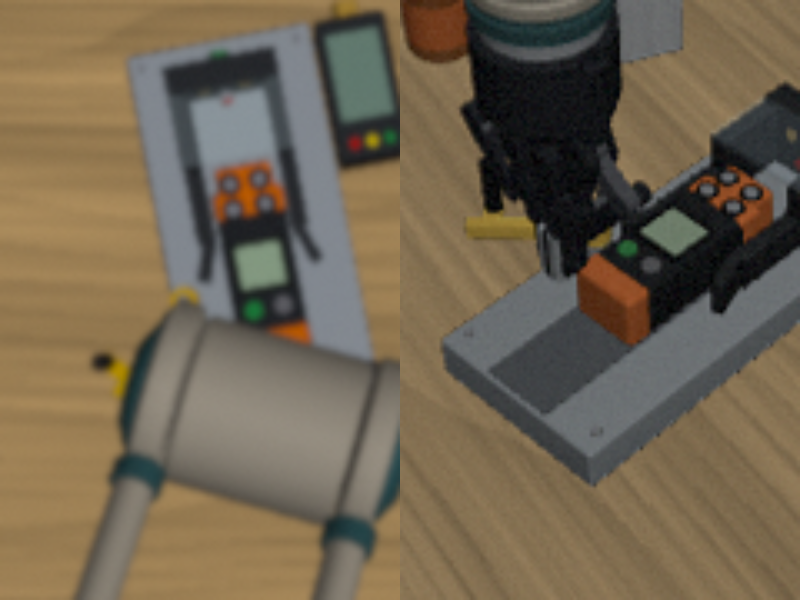

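The detector lies straight in the channel, with its tail at dock x≈-100. The closed fingers are behind it, at about (565,255) in the side half. I'll lower and push.

Call:
drive_tool(rows=[[0,0,0.4,0],[0,0,0.8,0],[0,0,1.2,0],[0,0,1.6,0],[0,0,2.0,0],[0,0,2.2,0],[0,0,2.35,0],[0,0,2.35,0]])

```text
clock: 11.88
position: [0.4429, -0.0429, 0.0309]
ee_rot: [-0.0, 0.994, 0.109, -0.001]
contact_force: [-0.2, 0.1, -0.2]
width: 0.0001
gripper_force: 0.0
```

Call:
drive_tool(rows=[[0.2,0,0,0],[0.5,0,0,0],[0.8,0,0,0],[1.1,0,0,0],[1.4,0,0,0],[1.7,0,0,0],[2.0,0,0,0],[2.1,0,0,0]])

```text
clock: 12.55
position: [0.4964, -0.0314, 0.0316]
ee_rot: [0.0, 0.994, 0.109, 0.001]
contact_force: [-1.5, -1.8, 1.5]
width: 0.0003
gripper_force: 1.7
```

```bash
cat > tail.py <<'E'
from h import *
st=get_state();print(st['clock'],st['position'],w2d(st['position']),st['contact_force'])
s,ds=eyes.get_image("side");P=cloud("side",ds);H,S,V=[cv2.cvtColor(s,cv2.COLOR_RGB2HSV)[...,i].astype(int) for i in range(3)]
m=(H<16)&(S>150)&(V>60)&(P[...,0]<.7)&(P[...,0]>.3)&(abs(P[...,1]+.03)<.08)
k=cv2.connectedComponentsWithStats(m.astype(np.uint8))
for i in range(1,k[0]):
    if k[2][i,4]>15:
        Q=P[k[1]==i];W=np.array([w2d(x) for x in Q]);print(k[3][i],np.nanpercentile(W,[3,50,97],0).round(4).tolist())
E
python3 tail.py
```

```text
12.55 [ 0.49640714 -0.03143597  0.03157418] [-0.07183889  0.00060448] [-1.47584638 -1.83016227  1.54870021]
[298.00680272 249.27891156] [[-0.0605, -0.0231], [-0.0567, -0.0199], [-0.0435, -0.0078]]
```

Call:
drive_tool(rows=[[0.08,0,0,0],[0.16,0,0,0],[0.24,0,0,0],[0.32,0,0,0],[0.38,0,0,0],[0.44,0,0,0],[0.48,0,0,0],[0.48,0,0,0]])

```text
clock: 13.27
position: [0.5063, -0.0289, 0.0314]
ee_rot: [-0.0, 0.994, 0.109, 0.0]
contact_force: [-0.6, 0.2, -1.5]
width: -0.0003
gripper_force: 0.8
```

Call:
drive_tool(rows=[[0.02,0,0,0],[0.04,0,0,0],[0.06,0,0,0],[0.08,0,0,0],[0.1,0,0,0],[0.1,0,0,0],[0.1,0,0,0],[0.1,0,0,0]])

```text
clock: 13.93
position: [0.5086, -0.0284, 0.0316]
ee_rot: [0.0, 0.994, 0.109, 0.0]
contact_force: [-0.7, -0.5, -0.1]
width: -0.0
gripper_force: 0.6
```

```bash
python3 tail.py
```

```text
13.9333 [ 0.50864568 -0.02844776  0.03155613] [-0.05924418  0.00089494] [-0.65124606 -0.46635367 -0.10892973]
[302.27152318 246.0397351 ] [[-0.0482, -0.0232], [-0.0441, -0.0196], [-0.0313, -0.0072]]
```

Call:
drive_tool(rows=[[0.01,0,0,0],[0.02,0,0,0],[0.03,0,0,0],[0.04,0,0,0],[0.05,0,0,0],[0.06,0,0,0],[0.07,0,0,0],[0.08,0,0,0]])

```text
clock: 14.65
position: [0.5099, -0.028, 0.0316]
ee_rot: [-0.0, 0.994, 0.109, -0.0]
contact_force: [-5.3, -0.9, 3.7]
width: -0.0001
gripper_force: 2.5
```

Call:
drive_tool(rows=[[0.01,0,0,0],[0.02,0,0,0],[0.03,0,0,0],[0.04,0,0,0],[0.04,0,0,0],[0.04,0,0,0],[0.04,0,0,0],[0.04,0,0,0]])

```text
clock: 15.32
position: [0.5104, -0.0279, 0.0316]
ee_rot: [-0.0, 0.994, 0.109, -0.001]
contact_force: [-6.0, -1.1, 5.4]
width: 0.0001
gripper_force: 3.1
```

Call:
drive_tool(rows=[[0.01,0,0,0],[0.02,0,0,0],[0.03,0,0,0],[0.04,0,0,0],[0.04,0,0,0],[0.04,0,0,0],[0.04,0,0,0],[0.04,0,0,0]])

```text
clock: 15.98
position: [0.5103, -0.0279, 0.0316]
ee_rot: [0.0, 0.994, 0.109, -0.002]
contact_force: [-7.9, -3.1, 7.3]
width: 0.0
gripper_force: 4.2
```

```bash
python3 tail.py
```

```text
15.9833 [ 0.51034108 -0.027862    0.0315591 ] [-0.05746254  0.00110296] [-7.88360885 -3.09318245  7.34953128]
[302.86666667 245.28      ] [[-0.0471, -0.0229], [-0.042, -0.0194], [-0.0286, -0.0071]]
```

Call:
drive_tool(rows=[[0.02,0,0,0],[0.04,0,0,0],[0.06,0,0,0],[0.08,0,0,0],[0.1,0,0,0],[0.12,0,0,0],[0.12,0,0,0],[0.12,0,0,0]])

```text
clock: 16.7
position: [0.5102, -0.0278, 0.0315]
ee_rot: [0.0, 0.994, 0.11, -0.005]
contact_force: [-13.7, -6.4, 11.7]
width: 0.0002
gripper_force: 7.4
```

```bash
python3 tail.py
python3 - <<'E'
from h import *
t,d=eyes.get_image("top");s,ds=eyes.get_image("side")
a=np.zeros((600,800,3),np.uint8);a[:,:400]=cv2.resize(t[160:250,260:320],(400,600),interpolation=cv2.INTER_CUBIC);a[:,400:]=cv2.resize(s[180:270,290:350],(400,600),interpolation=cv2.INTER_CUBIC)
cv2.imwrite("pics/c6.png",a[:,:,::-1])
E
```

```text
16.7 [ 0.51023685 -0.02784773  0.03153408] [-0.05756128  0.00113929] [-13.72884809  -6.44744041  11.7448115 ]
[302.7972973  245.38513514] [[-0.0466, -0.0231], [-0.0421, -0.0194], [-0.0289, -0.0071]]
```

View pics/c6.png

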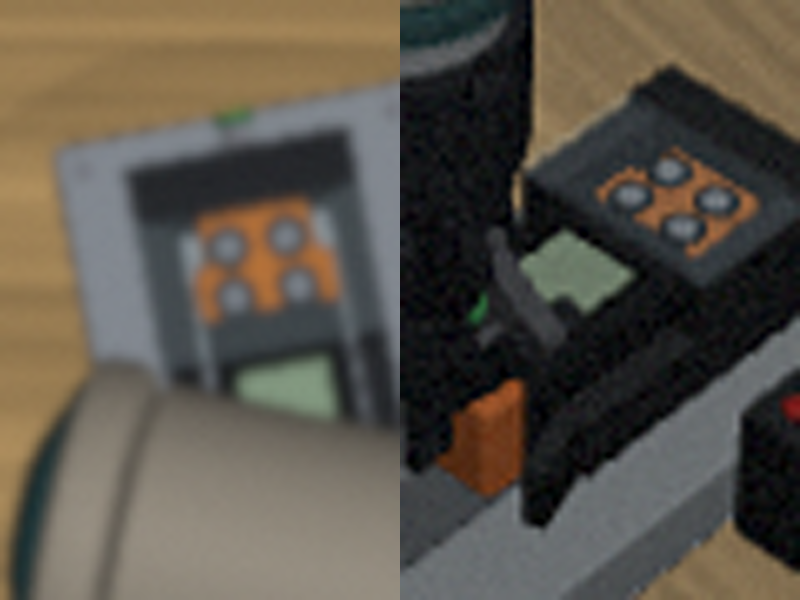

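The nose is flush with the end wall under the hood (around (265,205) in the left half), and the tail no longer moves as the force rises. It is home. I'll back off, rise and go for the knob.

Call:
drive_tool(rows=[[-0.2,0,0,0],[-0.5,0,0,0],[-0.8,0,0,0],[-0.9,0,-0.4,0],[-0.9,0,-0.9,0],[-0.9,0,-1.5,0],[-0.9,0,-2.1,0],[-0.9,0,-2.6,0]])

```text
clock: 17.52
position: [0.4944, -0.0319, 0.0983]
ee_rot: [0.0, 0.994, 0.109, 0.002]
contact_force: [-0.3, 0.8, 0.4]
width: 0.0
gripper_force: 0.0
```

```bash
python3 tail.py
python3 - <<'E'
from h import *
units([.463,.079,.09],-77.6)
t,d=eyes.get_image("top")
f=np.load("top0.npz")['p']
for p in(f,t):
    h=cv2.cvtColor(p,cv2.COLOR_RGB2HSV).astype(int);m=((h[...,0]>45)&(h[...,0]<85)&(h[...,1]>90))[168:190,280:310];print("green",m.sum())
E
```

```text
17.5167 [ 0.49444398 -0.03186404  0.09833767] [-0.07384818  0.00060796] [-0.29313515  0.78604846  0.38293491]
[297.60994764 240.37434555] [[-0.0465, -0.0224], [-0.0432, -0.005], [-0.0294, 0.0205]]
t 17.5667 yaw_y -77.47 shift [-0.33 -4.63  0.4 ] turn 0.02 Rz [ 0.008 -0.001 -1.   ]
green 4
green 0
```

Run:
```python
from h import *
t,d=eyes.get_image("top");f=np.load("top0.npz")['p']
for p in(f,t):
    q=p[172:186,288:304].astype(int);g=q[...,1]-np.maximum(q[...,0],q[...,2]);print("sum",np.clip(g,0,None).sum());m=g>8;ys,xs=np.nonzero(m);print(m.sum(),ys+172,xs+288,g[m])
```

```text
sum 239
12 [180 180 180 180 181 181 181 181 181 182 182 182] [294 295 296 297 293 294 295 296 297 294 295 296] [14 20 22 14 10 20 26 25 17 10 13 10]
sum 190
10 [176 177 177 177 177 177 178 178 178 178] [296 293 294 295 296 297 292 293 294 295] [ 9 12 21 28 28 14 10 16 15 13]
```

Call:
drive_tool(rows=[[0,-0.6,0,0],[-0.1,-1.2,0,0],[-0.2,-1.9,0,0],[-0.3,-2.7,0,0],[-0.33,-3.5,0,0],[-0.33,-4.2,0,0],[-0.33,-4.6,0,0],[-0.33,-4.63,0,0]], grip=50, newtons=20)

```text
clock: 18.33
position: [0.4592, 0.0808, 0.0959]
ee_rot: [-0.0, 0.994, 0.11, -0.001]
contact_force: [0.1, -0.7, 1.3]
width: 0.0499
gripper_force: 0.0
```

Run:
```python
from h import *
st=get_state();units([.463,.079,.046],-77.6)
s,ds=eyes.get_image("side")
x,y=proj("side",[.463,.079,.084])[0].astype(int);print(x,y)
b=cv2.resize(s[y-50:y+50,x-60:x+60],None,fx=5,fy=5,interpolation=cv2.INTER_CUBIC);cv2.imwrite("pics/c7.png",b[:,:,::-1])
```

```text
t 18.3333 yaw_y -77.35 shift [0.14 0.11 2.  ] turn 0.04 Rz [-0.001  0.001 -1.   ]
242 213
```

View pics/c7.png

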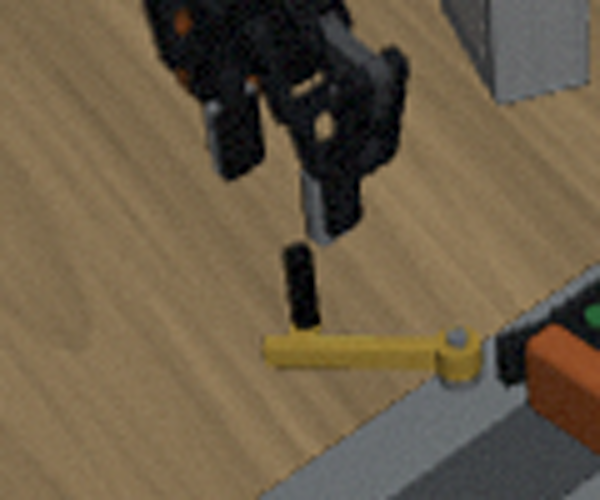

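The collar has moved back 3.5 px (about 8 mm), so the pin is in. The knob top is at (297,248) in the crop, exactly where I projected it. I'll descend and grip it.

Call:
drive_tool(rows=[[0.07,0.05,0.3,0],[0.14,0.11,0.7,0],[0.14,0.11,1.1,0],[0.14,0.11,1.5,0],[0.14,0.11,1.8,0],[0.14,0.11,2.0,0],[0.14,0.11,2.0,0],[0.14,0.11,2.0,0]])

```text
clock: 19.05
position: [0.4641, 0.0771, 0.0461]
ee_rot: [-0.0, 0.994, 0.109, -0.0]
contact_force: [-0.5, 0.3, 0.8]
width: 0.0501
gripper_force: 0.0
```

Call:
drive_tool(rows=[[0,0,0,0],[0,0,0,0],[0,0,0,0],[0,0,0,0],[0,0,0,0],[0,0,0,0],[0,0,0,0],[0,0,0,0]], grip=5)

```text
clock: 19.72
position: [0.4618, 0.0796, 0.047]
ee_rot: [-0.002, 0.994, 0.108, -0.002]
contact_force: [-4.5, 6.1, 6.5]
width: 0.0113
gripper_force: 21.5
```

Run:
```python
from h import *
st=get_state();print(st['position'],st['width'],st['gripper_force']);k=w2d(st['position']);p=np.array([-.0505,.055]);r=k-p
print(k,np.hypot(*r));a0=np.degrees(np.arctan2(r[1],r[0]));a1=360-106.3;print(a0)
# arc rows in tool units (tool x=dock x, y=-dock y)
R0=np.hypot(*r)
for i,a in enumerate(np.linspace(a0,a1,25)):
    rad=R0+(.068-R0)*min(1,i/6);q=p+rad*np.array([np.cos(np.radians(a)),np.sin(np.radians(a))])-k;print(i,(q/.025*[1,-1]).round(2))
```

```text
[0.46181248 0.07960428 0.04701799] 0.011281024510339317 21.523364354507066
[-0.08178228  0.11648311] 0.06898372322037577
116.9667491869615
0 [-0. -0.]
1 [-0.23  0.14]
2 [-0.45  0.31]
3 [-0.65  0.49]
4 [-0.83  0.69]
5 [-0.99  0.91]
6 [-1.13  1.15]
7 [-1.25  1.39]
8 [-1.34  1.64]
9 [-1.41  1.91]
10 [-1.45  2.17]
11 [-1.47  2.44]
12 [-1.46  2.71]
13 [-1.42  2.98]
14 [-1.35  3.24]
15 [-1.26  3.5 ]
16 [-1.15  3.74]
17 [-1.01  3.97]
18 [-0.85  4.19]
19 [-0.66  4.39]
20 [-0.46  4.57]
21 [-0.25  4.73]
22 [-0.01  4.87]
23 [0.23 4.98]
24 [0.49 5.07]
```

Call:
drive_tool(rows=[[-0.23,0.14,0,0],[-0.45,0.31,0,0],[-0.65,0.49,0,0],[-0.83,0.69,0,0],[-0.99,0.91,0,0],[-1.13,1.15,0,0],[-1.25,1.39,0,0],[-1.34,1.64,0,0]])

```text
clock: 20.38
position: [0.4365, 0.0315, 0.0466]
ee_rot: [-0.002, 0.994, 0.109, -0.003]
contact_force: [-4.0, 4.3, 4.6]
width: 0.011
gripper_force: 19.5
```

```bash
cat > arc.py <<'E'
from h import *
st=get_state();print(st['clock'],st['position'],st['width'],st['gripper_force'],st['contact_force']);k=w2d(st['position']);p=np.array([-.0505,.055]);r=k-p
R0=np.hypot(*r);a0=np.degrees(np.arctan2(r[1],r[0]))%360;print(k,R0,a0)
for a in np.linspace(a0,253.7,int(np.ceil((253.7-a0)/5.7))+1):
    q=p+.0685*np.array([np.cos(np.radians(a)),np.sin(np.radians(a))])-k;print((q/.025*[1,-1]).round(2),end=' ')
E
python3 arc.py
```

```text
20.3833 [0.43650858 0.03145867 0.04664564] 0.011003747061178668 19.511832408607006 [-4.02814738  4.30810668  4.58192536]
[-0.11683446  0.07489427] 0.06925346393121184 163.30556426993437
[0.03 0.01] [-0.04  0.27] [-0.07  0.54] [-0.09  0.81] [-0.07  1.08] [-0.03  1.34] [0.04 1.61] [0.13 1.86] [0.25 2.1 ] [0.39 2.33] [0.55 2.55] [0.73 2.75] [0.93 2.93] [1.15 3.09] [1.38 3.22] [1.63 3.34] [1.88 3.43]
```

Call:
drive_tool(rows=[[-0.04,0.27,0,0],[-0.07,0.54,0,0],[-0.09,0.81,0,0],[-0.07,1.08,0,0],[-0.03,1.34,0,0],[0.04,1.61,0,0],[0.13,1.86,0,0],[0.25,2.1,0,0]])

```text
clock: 21.05
position: [0.4577, -0.0199, 0.0465]
ee_rot: [-0.0, 0.994, 0.109, -0.0]
contact_force: [-3.5, 2.6, 2.5]
width: 0.0112
gripper_force: 22.2
```

```bash
python3 arc.py
```

```text
21.05 [ 0.45768161 -0.019889    0.04654235] 0.011214754738876738 22.22011046076659 [-3.45868902  2.60038931  2.46421802]
[-0.1071815   0.02019782] 0.06651303746997635 211.54972983135573
[-0.07  0.04] [0.07 0.25] [0.23 0.44] [0.41 0.62] [0.6  0.79] [0.81 0.93] [1.03 1.05] [1.26 1.16] [1.5  1.24]
```

Call:
drive_tool(rows=[[0.1,0.23,0,0],[0.24,0.43,0,0],[0.41,0.62,0,0],[0.6,0.79,0,0],[0.81,0.93,0,0],[1.03,1.05,0,0],[1.26,1.16,0,0],[1.5,1.24,0,0]])

```text
clock: 21.72
position: [0.4974, -0.0403, 0.046]
ee_rot: [-0.002, 0.994, 0.109, -0.005]
contact_force: [-17.5, 5.9, 17.4]
width: 0.0113
gripper_force: 20.9
```

Call:
drive_tool(rows=[[0.03,0,0,0],[0.06,0.01,0,0],[0.09,0.02,0,0],[0.12,0.03,0,0],[0.12,0.03,0,0],[0.12,0.03,0,0],[0.12,0.03,0,0],[0.12,0.03,0,0]])

```text
clock: 22.38
position: [0.4972, -0.0402, 0.0461]
ee_rot: [-0.003, 0.994, 0.109, -0.007]
contact_force: [-14.9, 5.3, 13.5]
width: 0.011
gripper_force: 20.6
```

```bash
python3 arc.py; python3 tail.py
```

```text
22.3833 [ 0.49722003 -0.04021906  0.04611348] 0.01097344617070404 20.623222624417394 [-14.94318894   5.27258117  13.48862139]
[-0.07293101 -0.00814827] 0.06701383859378462 250.4443641357463
[-0.02  0.06] [0.13 0.1 ] 22.3833 [ 0.49722003 -0.04021906  0.04611348] [-0.07293101 -0.00814827] [-14.94318894   5.27258117  13.48862139]
[304.01980198 245.1980198 ] [[-0.0462, -0.023], [-0.0404, -0.0209], [-0.0289, -0.0115]]
```

Call:
drive_tool(rows=[[-0.03,0,0,0],[-0.06,0,0,0],[-0.08,0,0,0],[-0.08,0,0,0],[-0.08,0,0,0],[-0.08,0,0,0],[-0.08,0,0,0],[-0.08,0,0,0]])

```text
clock: 23.1
position: [0.4972, -0.0402, 0.0462]
ee_rot: [-0.003, 0.994, 0.109, -0.005]
contact_force: [-11.4, 7.8, 11.6]
width: 0.0116
gripper_force: 20.4
```

Call:
drive_tool(rows=[[0,0,0,0],[0,0,0,0],[0,0,0,0],[0,0,0,0],[0,0,0,0],[0,0,0,0],[0,0,0,0],[0,0,0,0]], grip=45)

```text
clock: 23.77
position: [0.5024, -0.0425, 0.0465]
ee_rot: [0.0, 0.994, 0.109, 0.0]
contact_force: [0.0, 0.0, 0.4]
width: 0.0455
gripper_force: 0.0
```

Call:
drive_tool(rows=[[0,0,-0.3,0],[0,0,-0.8,0],[0,0,-1.3,0],[0,0,-1.9,0],[0,0,-2.5,0],[0,0,-3.1,0],[-1.0,0,-3.6,0],[-2.0,0,-4.0,0]])

```text
clock: 24.43
position: [0.4544, -0.0535, 0.1481]
ee_rot: [0.0, 0.994, 0.11, 0.001]
contact_force: [-0.6, 0.4, -0.5]
width: 0.0452
gripper_force: 0.0
```

Call:
drive_tool(rows=[[-0.5,1.0,-0.4,0],[-0.8,2.2,-0.8,0],[-1.0,3.4,-1.0,0],[-1.0,4.6,-1.0,0],[-1.0,5.8,-1.0,0],[-1.0,6.5,-1.0,0],[-1.0,7.0,-1.0,0],[-1.0,7.0,-1.0,0]])

```text
clock: 25.1
position: [0.4677, -0.2313, 0.1715]
ee_rot: [0.0, 0.994, 0.108, 0.0]
contact_force: [0.1, 0.6, 0.2]
width: 0.0452
gripper_force: 0.0
```

```bash
python3 tail.py
python3 - <<'E'
from h import *
t,d=eyes.get_image("top");s,ds=eyes.get_image("side")
a=np.zeros((600,800,3),np.uint8);a[:,:400]=cv2.resize(t[165:315,240:340],(400,600));a[:,400:]=cv2.resize(s[180:330,240:340],(400,600))
cv2.imwrite("pics/c8.png",a[:,:,::-1])
q=t[172:186,288:304].astype(int);g=q[...,1]-np.maximum(q[...,0],q[...,2]);print(np.nonzero(g>8)[0]+172)
E
```

```text
25.1 [ 0.46765203 -0.23131494  0.17145402] [-0.14284429 -0.18843703] [0.10677001 0.64011855 0.18614791]
[297.74825175 239.21678322] [[-0.0462, -0.0227], [-0.0419, -0.0052], [-0.0304, 0.0217]]
[176 177 177 177 177 177 178 178 178 178 178]
```

View pics/c8.png

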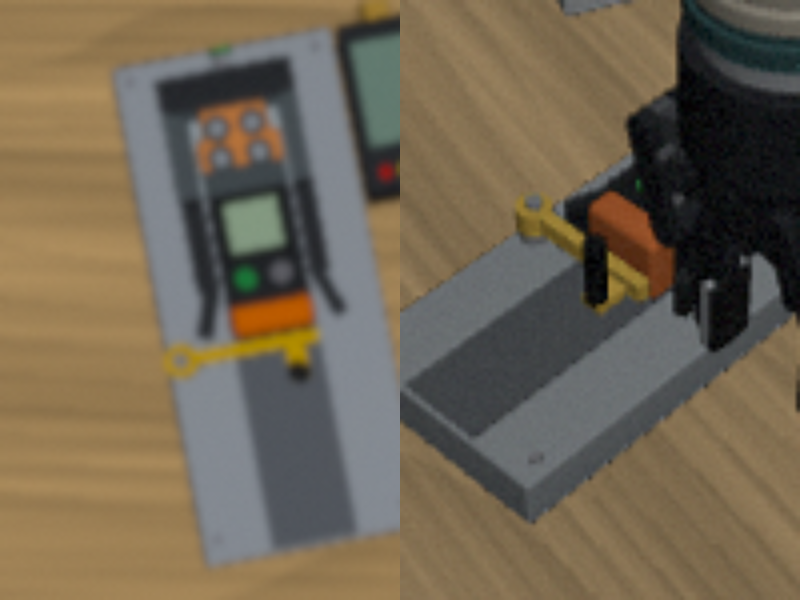

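The detector is home, with its orange tail at about (272,315). The catch lies straight across behind it, from (180,360) to (310,340), parallel to the tail edge. The collar is still out and the arm is clear.

```bash
python3 -c "
from rig import order
print(order.sign_off())"
```

```text
the job is handed in; nothing more can be done
None
```

I handed the job in at about 25 s: the detector is home against the end wall with the pin pushed in, the catch is shut behind it, the arm is clear, and the bottle, can and gas tin were not touched; no verdict came back.

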